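Put two reglued keys under weight

TASK

Put the two freshly glued keys under weight: lay the white key in the notches of the wide saddle and the black key in those of the narrow one, each centred along its saddle, then lay the felt-faced steel bar squarely across the middle of both keys, centred between them. Last, gently stand the large reel on the bar right above the white key, which has the bigger joint, and the small reel right above the black key. Do not disturb the glue bottle or the jar.

Things in the scene. Friction and masses are not known exactly. Their poses are not given: they have to be found in the camera images.
- glue_board: fixed plywood board on the bench top, 130 (x) x 170 (y) x 9 mm; origin at the centre of its underside, on the bench. The two saddles stand on it side by side, at y = +40 and y = -40 mm of its frame; which of them is on which side varies. Keys lie along its x, the bar along its y.
- wide_saddle: fixed wooden saddle for the white key, 88 (x) x 46 (y) mm: a 4 mm sole with two notched bolsters, 12 mm thick, at x = +36 and -36 mm; between them the middle is open for fingers down to the sole. Origin at the centre of its underside (on top of the board); the notches run along x, their floor is 16 mm above the origin, 29 mm wide at the floor, with cheeks that lean outward to 37 mm at the top, 9 mm above the floor.
- narrow_saddle: fixed wooden saddle for the black key, 70 (x) x 34 (y) mm: same make, bolsters at x = +27 and -27 mm, open between; origin at the centre of its underside; notch floor 14 mm above the origin, 17 mm wide at the floor and 25 mm at the top of the cheeks, 9 mm above the floor. Both keys end with their tops at one height, 39 mm above the bench.
- white_key: loose straight ivory-white keyboard key, 154 (x) x 22 (y) x 14 mm (z), 30 g; the last 16 mm at +x are a tongue 12 mm wide. Origin at the centre of its underside, lying flat at the start; either end may point to the back.
- black_key: loose black keyboard key, 106 (x) x 10 (y) x 16 mm (z), 20 g; the last 16 mm at +x are a thinner tongue. Origin at the centre of its underside; either end may point to the back.
- press_bar: loose flat steel bar with grey felt underneath, 150 (x) x 40 (y) x 13 mm (z), about 0.4 kg; origin at the centre of its underside, felt down at the start and at the end.
- large_reel: loose full reel of solder beside the gluing board (like reels at the far right end of the bench, out of reach, are not meant) with blue flanges, standing upright on one flange, about 0.5 kg: flanges 54 mm across, upper flange 28 to 32 mm above the base, hub narrower between (a stray wire end reaches 48 mm, ignore it). Origin at the underside; the reel's own axis passes 5 mm from the origin towards its +y.
- small_reel: loose reel of braid beside the gluing board (not the one at the far right) with yellow flanges, lying on one flange, about 0.25 kg: flanges 38 mm across, 14 mm high (a stray end reaches 30 mm, ignore it). Origin at the underside; the axis passes 3 mm towards -x and 5 mm towards +y from the origin.
- glue_bottle: bystander: white plastic bottle with a pointed nozzle, 34 mm across, 104 mm high, standing behind the board; origin at the centre of its underside. Must not be moved.
- glue_jar: bystander: white screw jar with red rings, 50 mm across, 60 mm high, standing behind to the right; origin at the centre of its underside. Must not be moved.
Things that resemble listed ones, but are neither listed nor needed, are in the scene too. Leave any green or purple look-alike of the small_reel alone.

How it is judged (in metres and radians):
On the way, in this order (a step that is already met when the one before it is completed fails the run):
1. both keys lie in their saddles (x of white_key in the frame of wide_saddle between -0.012 and 0.012 m and y of white_key in the frame of wide_saddle between -0.006 and 0.006 m and z of white_key in the frame of wide_saddle between 0.013 and 0.019 m and angle between the x axis of white_key and the x axis of wide_saddle, either way round below 0.12 rad and angle between each of white_key, black_key's own z axis and vertical below 0.12 rad and x of black_key in the frame of narrow_saddle between -0.012 and 0.012 m and y of black_key in the frame of narrow_saddle between -0.006 and 0.006 m and z of black_key in the frame of narrow_saddle between 0.011 and 0.017 m and angle between the x axis of black_key and the x axis of narrow_saddle, either way round below 0.12 rad), for 0.2 s.
2. the bar lies across both keys (x of press_bar in the frame of glue_board between -0.015 and 0.015 m and y of press_bar in the frame of glue_board between -0.015 and 0.015 m and z of press_bar in the frame of glue_board between 0.036 and 0.042 m and angle between the x axis of press_bar and the y axis of glue_board, either way round below 0.15 rad and angle between press_bar's own z axis and vertical below 0.06 rad and contact force between press_bar and white_key above 0.3 N and contact force between press_bar and black_key above 0.3 N), for 0.2 s.
At the end, for the whole second after the job is handed in: White key on the notch floors of the wide saddle, black key of the narrow, each centred within 12 mm; bar on both keys, felt down, square within 0.15 rad, centred on the board within 15 mm; large reel upright on the bar within 16 mm of the wide saddle, small reel of the narrow; released, at rest (all of step 1 and all of step 2 and horizontal distance between large_reel and wide_saddle below 0.016 m and z of large_reel in the frame of press_bar between 0.01 and 0.016 m and angle between each of large_reel, small_reel's own z axis and vertical below 0.1 rad and contact force between each of large_reel, small_reel and press_bar above 0.8 N and horizontal distance between small_reel and narrow_saddle below 0.016 m and z of small_reel in the frame of press_bar between 0.01 and 0.016 m and linear speed of each of white_key, black_key, press_bar, large_reel, small_reel below 0.01 m/s); the robot touches nothing.
It fails at once if a reel is dropped or pressed hard on the bar (over 60 N) (contact force between press_bar and large_reel above 60 N or contact force between press_bar and small_reel above 60 N).
It fails at once if the glue bottle or the jar is shifted by more than 20 mm or tipped (distance of any of glue_bottle, glue_jar from where it was at the start of the episode above 0.02 m or angle between any of glue_bottle, glue_jar's own z axis and vertical above 0.3 rad).
It also fails if it takes over 118 s, if anything falls off the work surface, if the arm or the gripper's body presses on something with over 40 N, if the wrist force passes 120 N, or if a joint passes its speed limit or range.

ROBOT

A 6-joint arm with a two-finger parallel gripper is mounted at the origin on a cart in front of the work surface, level with it; the furniture and walls round the work are solid. World frame = base frame: x ahead of the robot, y to its left, z up, the work surface at z = 0. Lengths are in mm, angles in rad, forces in N, time in s.
With the tool pointing down it reaches from about 300 to 775 mm from the base axis. Payload 14.6 kg.
Tool frame: the origin (TCP) lies midway between the tips of the shut fingers; the grasp point (between the pads) lies 19 mm behind it; z points along the fingers, y is the line along which they close (so a half turn about z gives the same grasp; the last joint's range is limited). The gripper opens to 94 mm and grips with 3 to 60 N. Pads are 16 mm wide; open, the fingers measure 119 mm over their backs; the gripper's body (75 mm by 177 mm) begins 78 mm behind the grasp point.
Start: joints at [-1.215, 0.3, 1.521, -0, 1.321, -0.067], TCP at [225.666, -501.562, 205.446] pointing down, gripper open.
Joint ranges: [-3.03, 3.03], [-0.79, 2.21], [0.23, 2.52], [-1.04, 4.18], [0, 3.07], [-2.55, 2.55]. Speed limits (rad/s): [2.22, 2.22, 2.57, 3.14, 3.14, 3.14].

INTERFACE

Orientations are given as [roll, pitch, yaw] about the fixed x, y, z axes, in that order (R = Rz(yaw) Ry(pitch) Rx(roll)).
In Python, from cell import manip, camera gives the robot as it stands.
- The arm moves only by the tool move_arm, never from a script. Its arguments are lists of equal length, an entry for each row: "dp": the shift along the world's x, y, z in mm, a list of three; "rotation": the turn, a rotation vector about the world's x, y, z in rad, a list of three; "hand": the opening, from 0 (shut) to 1 (fully open). A call has 1 to 10 rows; each row shifts and turns the commanded pose from where the row before left it; what a row does not reach is not made up. A row lasts 1/8 s, in which the tool goes at most 62.5 mm and 10.7 degrees, less where a joint would pass 70% of its speed; a pose out of reach is approached as far as the arm can. A call with a gripper value outside its range is refused whole. The fingers move at their own pace and stop on an object; "newtons" is the grip in N (left out, the last holds). Time passes only in rows, so rows that do not move let the fingers close. It gives the time, the measured TCP pose, the force, the opening and the grip force at its end, in the units of the state.
- manip.read_state(): the state, without advancing time (a new reading comes with each control period).
- camera(name): name is "scene" or "top" or "wrist"; returns a dict with "image" (384x512x3 uint8, red, green, blue), "fx", "fy", "cx", "cy" (pixels), "k1" (the pictures are not rectified: a ray, as slopes to the right and down, at radius r is drawn at 1 + k1 r^2 times it, then the intrinsics apply), "R" (3x3) and "t" (3): a world point X has camera coordinates R X + t; the wrist camera has in their place "mount" (4x4, takes a point from camera to tool coordinates, whose origin is the TCP and whose axes are the flange's). Camera axes: x right, y down, z forward; pixel columns grow to the right and rows downward; lengths in mm; the calibration is good to about 2 mm. A picture is of the moment at which its call begins: read the wrist's pose just before it. There is no depth.
- manip.sign_off(): hands the job in; it is judged then, once.
The state is a dict: "clock": time; "joints": joint angles; "qd": joint speeds; "effort": joint torques, N m; "eef_pos": TCP position; "eef_rot": TCP orientation; "wrist_force": force on the tool from outside, world axes, zero at the start; "moment": the same for the moment, N m; "finger_gap": finger opening in mm; "finger_force": force on a finger pad.
Only numpy, scipy, OpenCV 4.12 (cv2) and the standard library are available. Lean on these libraries where they do the work, as an engineer would, in place of code of your own. Each camera call takes 0.05 s, during which the arm holds its last target. There are 200 camera calls.

## Working session

There is one attempt and no reset: what is moved stays moved. The work goes in short steps, Python scripts to look and compute and a tool call to move; the robot and the scene stay as the last step left them, time stands still between calls to the robot, and variables do not carry over. Pictures are saved under pics/ and viewed, at most 14 in all, crops included, and the job is handed in when it is done.

Besides the shell and the picture viewer there is one more tool, called as a command line: name --argument value ..., lists and objects as JSON in quotes. move_arm: Moves the arm, as the interface text tells. Its arguments: {"type":"object","properties":{"dp":{"type":"array","items":{"type":"array","items":{"type":"number"}}},"rotation":{"type":"array","items":{"type":"array","items":{"type":"number"}}},"hand":{"type":"array","items":{"type":"number"}},"newtons":{"type":"number"}},"required":["dp","rotation","hand"]}

```bash
ls; mkdir -p pics
cat > h.py <<'E'
import numpy as np, cv2, pickle
from cell import manip, camera
def snap(name):
    s=manip.read_state(); c=camera(name); c['s']=s
    return c
def Rpy(r):
    from scipy.spatial.transform import Rotation as Ro
    return Ro.from_euler('xyz',r).as_matrix()
def pose(c):
    """camera centre, R cam->world"""
    if 'mount' in c:
        M=np.array(c['mount']); R=Rpy(c['s']['eef_rot']); return R@M[:3,3]+np.array(c['s']['eef_pos']), R@M[:3,:3]
    R=np.array(c['R']); return -R.T@np.array(c['t']), R.T
def ray(c,uv):
    K=np.array([[c['fx'],0,c['cx']],[0,c['fy'],c['cy']],[0,0,1.]])
    p=cv2.undistortPoints(np.array(uv,float).reshape(-1,1,2),K,np.array([c['k1'],0,0,0,0.])).reshape(-1,2)
    o,R=pose(c); return o,np.c_[p,np.ones(len(p))]@R.T
def onplane(c,uv,z):
    o,d=ray(c,uv); return o+d*((z-o[2])/d[:,2])[:,None]
def save(c,f,crop=None,k=1):
    im=c['image'][:,:,::-1]
    if crop: x0,y0,x1,y1=crop; im=im[y0:y1,x0:x1]
    cv2.imwrite('pics/'+f,cv2.resize(im,None,fx=k,fy=k,interpolation=cv2.INTER_CUBIC))
E
python3 - <<'E'
from h import *
for n in ('top','scene'):
    c=snap(n); pickle.dump(c,open(n+'.pkl','wb')); save(c,n+'0.png',k=1.55); print(n,pose(c)[0],c['fx'],c['k1'])
print(manip.read_state())
E
```

```text
pics
top [467.27821134 -10.45077011 903.55502631] 375.4197611473405 -0.07958235885844582
scene [ -92.6801964  -330.83683363  436.26698725] 388.4510661873474 -0.0563197720674154
{'clock': 0.1, 'joints': array([-1.21458264e+00,  3.00418709e-01,  1.52151538e+00,  2.80745667e-05,
        1.32070429e+00, -6.65933328e-02]), 'qd': array([-1.08251518e-03, -9.78401697e-04, -2.05392096e-03,  7.22870335e-05,
       -9.35879568e-04, -4.28534081e-04]), 'effort': array([ 1.91109444e-03, -5.32643867e+01, -3.53282368e+01,  7.10166176e-02,
        2.35077215e-02, -4.65690641e-05]), 'eef_pos': array([ 225.60218227, -501.34301068,  204.94286176]), 'eef_rot': array([-3.14055105e+00, -9.67208316e-05,  4.22800003e-01]), 'wrist_force': array([-0.14291448, -0.18841839,  0.48074806]), 'moment': array([0.03212074, 0.01118879, 0.05338869]), 'finger_force': 0.0, 'finger_gap': 93.85958274629655}
```

View pics/top0.png

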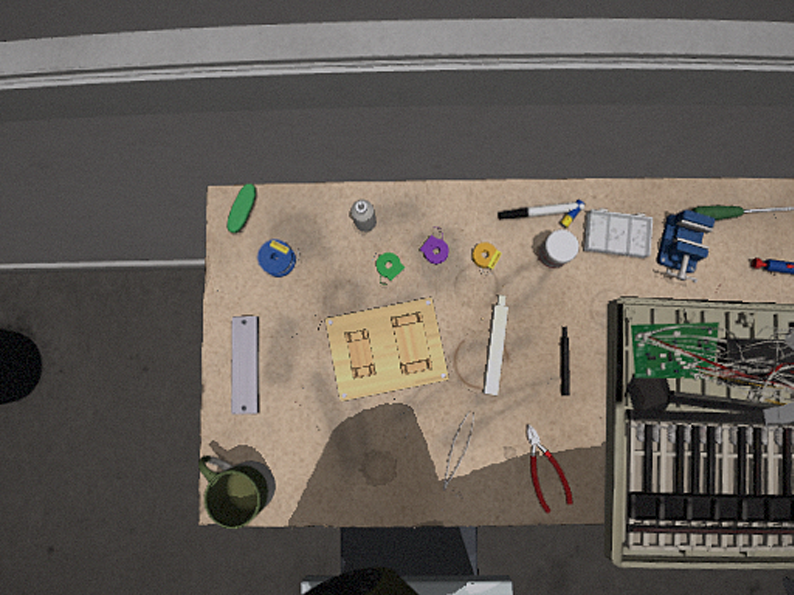

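View pics/scene0.png

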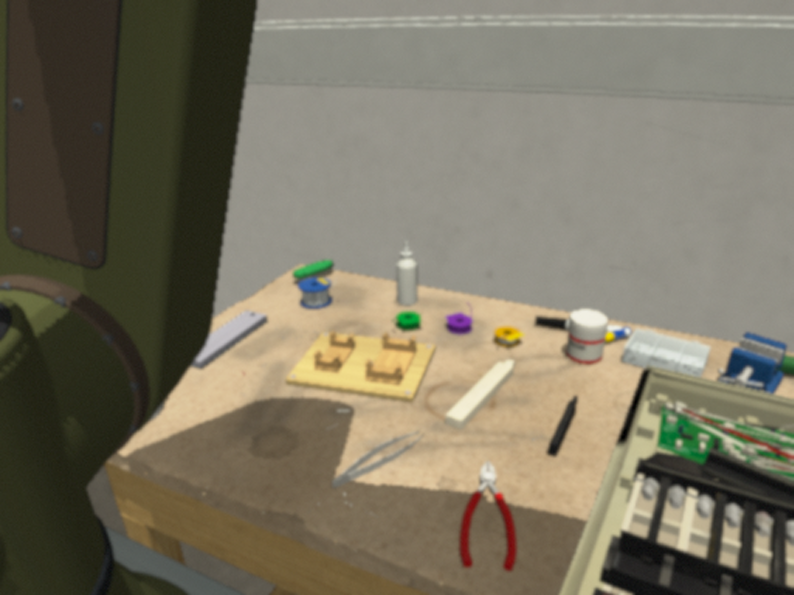

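The top view (shown at 1.55x) has the white key at (496,345), the black key at (565,361), the bar at (245,364) and the board at (387,347). The wide saddle is on the right at (411,343) and the narrow one on the left at (360,353).

Candidates that could be mistaken:
- **Large reel:** blue reel (276,258), against the blue vise (685,240).
- **Small reel:** yellow (485,255), against green (389,266) and purple (435,250).
- **White key:** bar-like white at (496,345), against the white/black pen (540,211) and the keys in the chassis at the right.
- **Black key:** (565,361), against the chassis keys and the pen cap.

By the description I choose (276,258), (485,255), (496,345) and (565,361).

```bash
cat > m.py <<'E'
from h import *
def biggest(mask,box):
    x0,y0,x1,y1=box; m=np.zeros_like(mask); m[y0:y1,x0:x1]=mask[y0:y1,x0:x1]
    cs,_=cv2.findContours(m,cv2.RETR_EXTERNAL,cv2.CHAIN_APPROX_NONE)
    return max(cs,key=cv2.contourArea)
def rect(c,cnt,z):
    P=onplane(c,cnt.reshape(-1,2),z)[:,:2].astype(np.float32)
    (x,y),(w,h),a=cv2.minAreaRect(P)
    if w<h: w,h,a=h,w,a+90
    a=(a+90)%180-90
    return np.round([x,y,w,h,a],1)
E
python3 - <<'E'
from m import *
c=pickle.load(open('top.pkl','rb')); im=c['image']; hsv=cv2.cvtColor(im,cv2.COLOR_RGB2HSV)
b=lambda *v:[int(round(q/1.55)) for q in v]
ir=lambda lo,hi:cv2.inRange(hsv,np.array(lo),np.array(hi))
for n,u,v in (('bar',245,364),('wk',496,345),('bk',565,361),('board',340,330),('bench',300,330),('blue',265,262),('yel',480,252)):
    print(n,hsv[int(v/1.55),int(u/1.55)])
print('wk',rect(c,biggest(ir((0,0,150),(179,45,255)),b(470,285,520,405)),14))
print('bk',rect(c,biggest(ir((0,0,0),(179,255,70)),b(550,315,580,405)),16))
print('bar',rect(c,biggest(ir((105,10,90),(150,90,255)),b(220,305,270,425)),13))
print('L',rect(c,biggest(ir((95,120,40),(125,255,255)),b(250,230,305,285)),32))
print('S',rect(c,biggest(ir((15,150,100),(30,255,255)),b(465,235,510,275)),14))
# board top corners
print(onplane(c,np.array([[327,318],[432,297],[447,380],[344,400]])/1.55,9).round())
print(onplane(c,np.array([[362,214],[560,247]])/1.55,60).round())
E
```

```text
bar [127  13 171]
wk [ 36  13 199]
bk [18 32 40]
board [ 18 101 185]
bench [ 13  69 159]
blue [111 154 136]
yel [ 20 181 192]
wk [ 504.9 -144.   151.8   20.3   -8.3]
bk [ 478.5 -244.5  100.9   11.9   -2.4]
bar [477.9 243.6 148.2  36.8   1.1]
L [637.3 193.1  58.1  45.8  64.4]
S [ 642.4 -129.9   38.6   38.5   62.1]
[[548. 116.   9.]
 [578. -47.   9.]
 [451. -68.   9.]
 [422.  89.   9.]]
[[ 698.   57.   60.]
 [ 644. -236.   60.]]
```

move_arm --dp '[[15, 24, 30], [32, 52, 10], [32, 52, 10], [32, 52, 10], [32, 52, 10], [32, 52, 10], [32, 52, 10], [32, 52, 10], [30, 48, 5], [0, 0, 0]]' --rotation '[[0, 0, -0.047], [0, 0, -0.047], [0, 0, -0.047], [0, 0, -0.047], [0, 0, -0.047], [0, 0, -0.047], [0, 0, -0.047], [0, 0, -0.047], [0, 0, -0.047], [0, 0, 0]]' --hand '[1, 1, 1, 1, 1, 1, 1, 1, 1, 1]' --newtons 20

```text
clock: 1.35
eef_pos: [495.7, -62.8, 310.1]
eef_rot: [-3.141, 0.001, 0.004]
wrist_force: [-0.3, -0.0, -0.3]
finger_gap: 94.0
finger_force: 0.0
```

Run:
```python
from h import *
c=snap('wrist'); pickle.dump(c,open('w1.pkl','wb')); save(c,'w1.png',k=1.55); print(np.round(c['mount'],2),c['fx'],pose(c)[0], c['s']['eef_pos'],c['s']['eef_rot'])
```

```text
[[   0.     -0.97   -0.24   68.41]
 [   1.      0.     -0.      0.29]
 [   0.     -0.24    0.97 -179.78]
 [   0.      0.      0.      1.  ]] 318.6167672366434 [564.20563075 -62.91127789 489.83552999] [495.6918673  -62.7888136  310.09276924] [-3.14118256e+00  5.83942027e-04  3.58620681e-03]
```

View pics/w1.png

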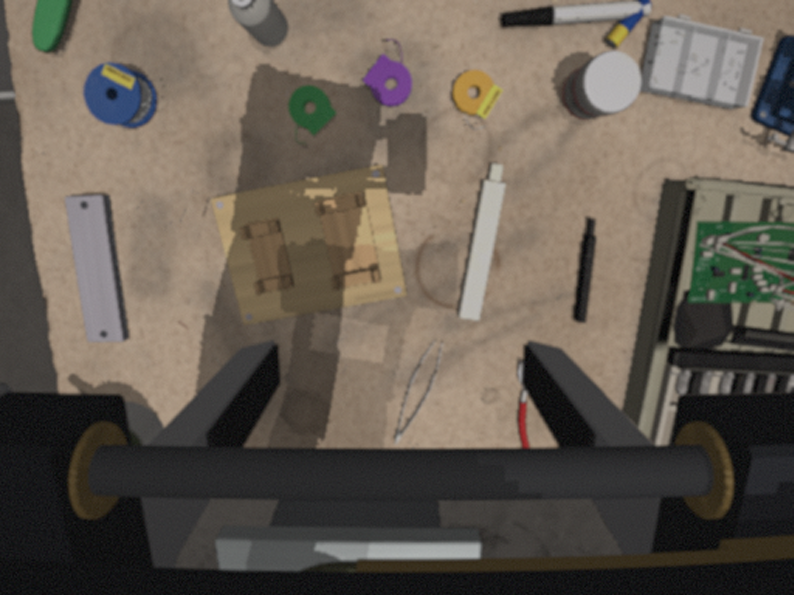

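The wrist view (1.55x) shows the white key at (483,245), the black key at (586,270), the bar at (95,268), the blue reel's top at (112,93) and the yellow reel at (475,93). The board corners are near (211,200), (382,168), (405,296) and (246,322).

Run:
```python
from m import *
c=pickle.load(open('w1.pkl','rb')); im=c['image']; hsv=cv2.cvtColor(im,cv2.COLOR_RGB2HSV)
b=lambda *v:[int(round(q/1.55)) for q in v]
ir=lambda lo,hi:cv2.inRange(hsv,np.array(lo),np.array(hi))
print('wk',rect(c,biggest(ir((0,0,140),(179,50,255)),b(450,150,515,330)),14))
print('bk',rect(c,biggest(ir((0,0,0),(179,255,65)),b(565,205,605,335)),16))
print('bar',rect(c,biggest(ir((105,10,60),(150,90,255)),b(55,185,135,350)),13))
print('L',rect(c,biggest(ir((95,120,40),(125,255,255)),b(70,55,147,135)),32))
print('S',rect(c,biggest(ir((15,150,100),(30,255,255)),b(445,60,510,125)),14))
def bd(P):
    P=P[:,:2]; d=(P[0]-P[3])+(P[1]-P[2]); e=(P[0]-P[1])+(P[3]-P[2])
    print('board',P.mean(0).round(1),'yaw',np.degrees([np.arctan2(d[1],d[0]),np.arctan2(-e[0],e[1])]).round(2),np.linalg.norm(d)/2,np.linalg.norm(e)/2)
bd(onplane(c,np.array([[211,200],[382,167],[405,297],[246,323]])/1.55,9))
t=pickle.load(open('top.pkl','rb')); bd(onplane(t,np.array([[327,318],[432,297],[447,380],[344,400]])/1.55,9))
x0,y0,x1,y1=b(195,150,420,340)
v=im[y0:y1,x0:x1]; v=cv2.convertScaleAbs(v,alpha=1.4); cv2.imwrite('pics/bd.png',cv2.resize(v[:,:,::-1],None,fx=5,fy=5,interpolation=cv2.INTER_CUBIC)); print(x0,y0,v.shape)
```

```text
wk [ 504.1 -142.8  154.9   22.1   -8.3]
bk [ 479.6 -243.1  100.5   12.4   -1.8]
bar [4.780e+02 2.442e+02 1.446e+02 4.070e+01 2.000e-01]
L [636.7 193.   62.1  43.5  63.9]
S [ 644.7 -125.    36.5   29.2  -30.5]
board [498.4  25.8] yaw [10.99 10.1 ] 127.23338844555614 166.54973845502315
board [499.8  22.6] yaw [10.53 10.54] 128.7756546485036 162.78908900759444
126 97 (122, 145, 3)
```

View pics/bd.png

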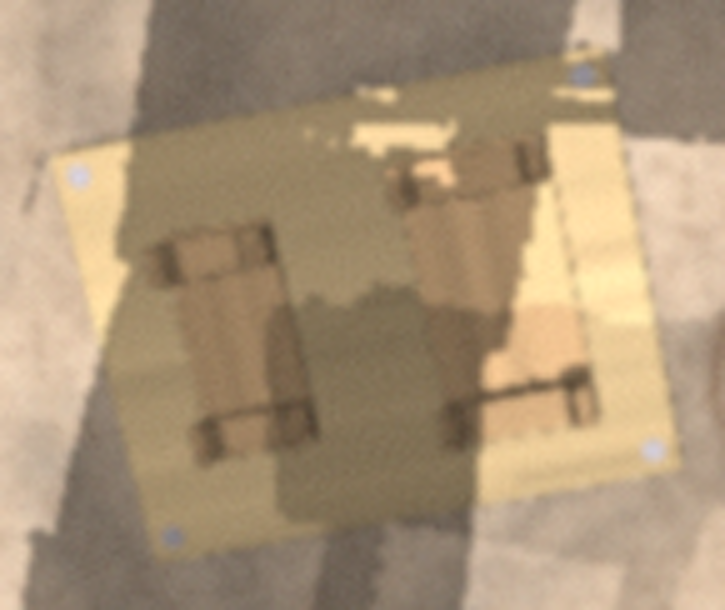

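The crop shows the board corners at (52,155), (608,48), (680,467) and (155,560). The wide saddle's cheeks are near (405,185), (530,158), (460,422) and (580,390). Next I pick the white key.

move_arm --dp '[[4, -40, -30], [4, -40, -40], [0, 0, -60], [0, 0, -60], [0, 0, -60], [0, 0, -37], [0, 0, -20], [0, 0, 0], [0, 0, 0], [0, 0, 0]]' --rotation '[[0, 0, -0.075], [0, 0, -0.075], [0, 0, 0], [0, 0, 0], [0, 0, 0], [0, 0, 0], [0, 0, 0], [0, 0, 0], [0, 0, 0], [0, 0, 0]]' --hand '[1, 1, 1, 1, 1, 0.8, 0.6, 0.4, 0, 0]' --newtons 20

```text
clock: 2.65
eef_pos: [502.7, -146.0, 4.0]
eef_rot: [3.141, -0.001, -0.151]
wrist_force: [-0.1, -1.0, -0.7]
finger_gap: 47.4
finger_force: 0.0
```

move_arm --dp '[[0, 0, 0], [0, 0, 0], [0, 0, 0], [0, 0, 0], [0, 0, 20], [0, 0, 50]]' --rotation '[[0, 0, 0], [0, 0, 0], [0, 0, 0], [0, 0, 0], [0, 0, 0], [0, 0, 0]]' --hand '[0, 0, 0, 0, 0, 0]'

```text
clock: 3.4
eef_pos: [501.4, -145.1, 72.5]
eef_rot: [-3.141, 0.004, -0.15]
wrist_force: [0.3, -0.3, -0.2]
finger_gap: 21.9
finger_force: 20.0
```

move_arm --dp '[[0, 20, 30], [1, 40, 25], [1, 40, 20], [1, 30, 5], [1, 0, 0], [0, 0, 0], [0, 0, 0]]' --rotation '[[0, 0, 0.066], [0, 0, 0.067], [0, 0, 0.067], [0, 0, 0.067], [0, 0, 0.067], [0, 0, 0], [0, 0, 0]]' --hand '[0, 0, 0, 0, 0, 0, 0]'

```text
clock: 4.28
eef_pos: [506.6, -15.8, 153.3]
eef_rot: [-3.142, 0.0, 0.182]
wrist_force: [-0.1, 0.0, -0.8]
finger_gap: 22.0
finger_force: 20.0
```

Run:
```python
from h import *
c=snap('wrist'); pickle.dump(c,open('w2.pkl','wb')); save(c,'w2.png',k=1.55); print(c['s']['eef_pos'],c['s']['eef_rot'])
```

```text
[506.55406042 -15.83638662 153.26492715] [-3.14151626e+00  3.75852192e-04  1.81865017e-01]
```

View pics/w2.png

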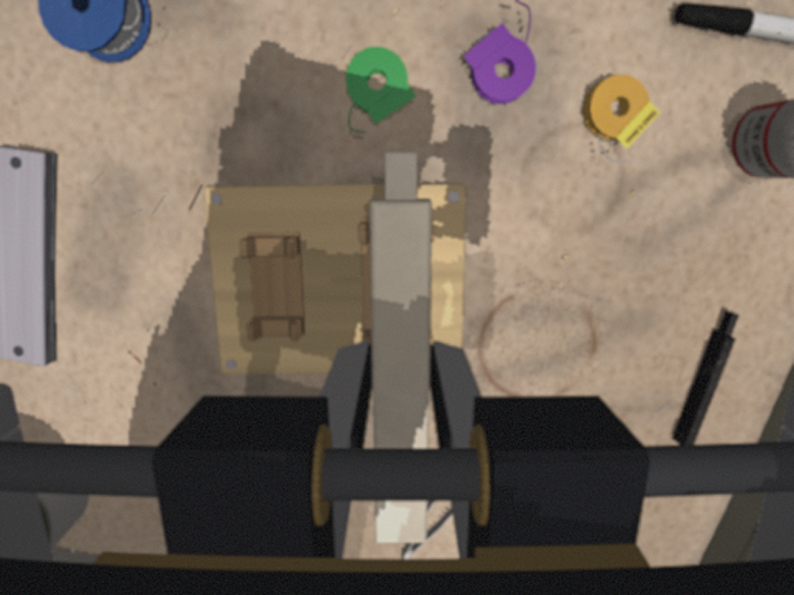

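The view shows the board square to the gripper, with corners at (206,186), (465,184) and (221,374). The narrow saddle is at (273,286). The held key runs from its tongue tip at (401,152) to its rear end at (401,542).

Run:
```python
from m import *
c=pickle.load(open('w2.pkl','rb')); s=c['s']; tcp=np.array(s['eef_pos'])
f=lambda pts,z: onplane(c,np.array(pts,float)/1.55,z)[:,:2]
P=f([[206,186],[465,184],[221,374]],9); print(P.round(1)); 
d=P[0]-P[1]; e=P[0]-P[2]; print('yaw',np.degrees([np.arctan2(-d[0],d[1]),np.arctan2(e[1],e[0])]),np.linalg.norm(d),np.linalg.norm(e),'centre',(P[1]+P[2])/2)
# narrow saddle: bolster outer corners at top z=32
Q=f([[241,238],[299,237],[248,337],[303,337]],32); print('narrow',Q.round(1),Q.mean(0))
kt=tcp[2]-4+14+0
K=f([[401,152],[401,542]],kt); print('key',K,K.mean(0)-tcp[:2],np.linalg.norm(K[0]-K[1]))
```

```text
[[548.2 120. ]
 [579.1 -44.6]
 [420.   97.6]]
yaw [10.62878388  9.91717941] 167.49434423509115 130.12127967371435 centre [499.52354359  26.48848177]
narrow [[522.5  86.6]
 [529.4  51.3]
 [459.8  75.3]
 [466.4  40.2]] [494.52960452  63.35991681]
key [[582.89799634  -2.10592638]
 [432.79938341 -29.83338542]] [ 1.29462945 -0.13326928] 152.63815247223008
```

move_arm --dp '[[-1, 1, -50], [0, 0, -40], [0, 0, -20], [0, 0, -8], [0, 0, -5], [0, 0, 0], [0, 0, 0]]' --rotation '[[0, 0, 0], [0, 0, 0], [0, 0, 0], [0, 0, 0], [0, 0, 0], [0, 0, 0], [0, 0, 0]]' --hand '[0, 0, 0, 0, 0, 0, 0]'

```text
clock: 5.2
eef_pos: [506.0, -14.6, 31.1]
eef_rot: [3.141, -0.001, 0.184]
wrist_force: [0.7, 0.2, 0.2]
finger_gap: 21.9
finger_force: 20.0
```

move_arm --dp '[[0, 0, -1.5], [0, 0, 0], [0, 0, 0], [0, 0, 0], [0, 0, 0], [0, 0, 20], [0, 0, 50], [0, 0, 60], [0, 0, 60], [0, 0, 0]]' --rotation '[[0, 0, 0], [0, 0, 0], [0, 0, 0], [0, 0, 0], [0, 0, 0], [0, 0, 0], [0, 0, 0], [0, 0, 0], [0, 0, 0], [0, 0, 0]]' --hand '[0, 0, 0.5, 0.5, 0.5, 0.5, 0.5, 0.6, 0.6, 0.6]'

```text
clock: 6.45
eef_pos: [507.2, -14.7, 223.3]
eef_rot: [3.139, -0.008, 0.184]
wrist_force: [0.4, 0.0, 0.3]
finger_gap: 56.6
finger_force: 0.0
```

Run:
```python
from h import *
c=snap('wrist'); pickle.dump(c,open('w3.pkl','wb')); save(c,'w3.png',k=1.55); print(c['s']['eef_pos'],c['s']['eef_rot'])
```

```text
[507.20886743 -14.67901203 223.31276535] [ 3.13937939 -0.00764786  0.18386164]
```

View pics/w3.png

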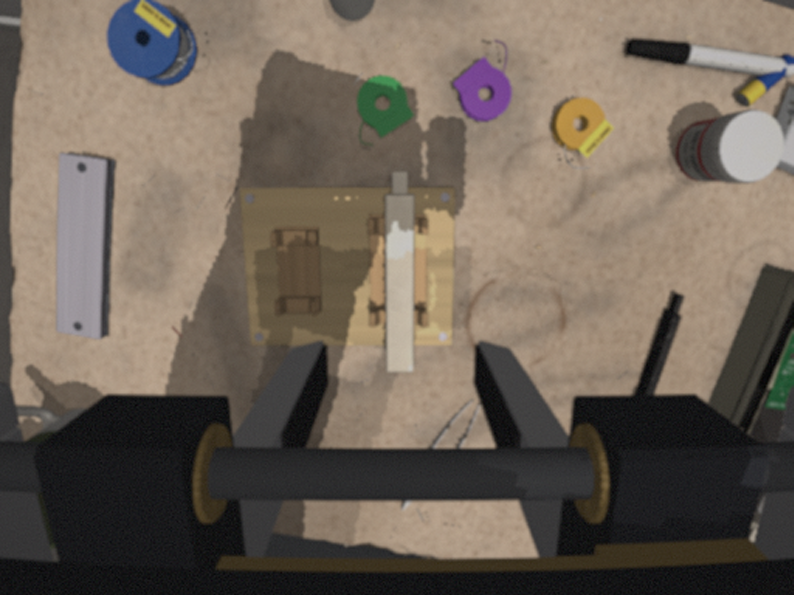

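The white key lies in the wide saddle, running from (400,172) to (400,372), with the bolsters from row 216 to 325. The narrow saddle is at (299,271).

Run:
```python
from m import *
c=pickle.load(open('w3.pkl','rb'))
f=lambda pts,z: onplane(c,np.array(pts,float)/1.55,z)[:,:2]
def yaw(d): return np.degrees(np.arctan2(d[1],d[0])).round(2)
N=f([[276,229],[319,228],[279,313],[322,313]],32); W=f([[369,216],[428,216],[369,325],[428,325]],34)
print('N',N.mean(0),'W',W.mean(0),'yaw',yaw(N[0]+N[1]-N[2]-N[3]),yaw(W[0]+W[1]-W[2]-W[3]), yaw(N.mean(0)-W.mean(0))-90,np.linalg.norm(N.mean(0)-W.mean(0)))
K=f([[399.5,172],[400,372]],39); print('key',K.mean(0),yaw(K[0]-K[1]))
B=f([[241,187],[457,186],[454,346],[248,346]],9); print('board',B.mean(0),yaw(B[0]+B[1]-B[2]-B[3]),yaw(B[0]+B[3]-B[1]-B[2])-90)
```

```text
N [495.01640114  61.56504239] W [509.02083772 -13.28939421] yaw 9.96 10.51 10.599999999999994 76.1532069070632
key [506.54985658 -14.72156301] 10.69
board [499.74794941  25.41099845] 9.99 10.620000000000005
```

Run:
```python
from m import *
t=pickle.load(open('top.pkl','rb')); w=pickle.load(open('w1.pkl','rb')); s=pickle.load(open('scene.pkl','rb'))
def tri(*v):
    A=np.zeros((3,3));b=np.zeros(3)
    for c,p in v:
        o,d=ray(c,np.array([p])/1.55); d=d[0]/np.linalg.norm(d); M=np.eye(3)-np.outer(d,d); A+=M;b+=M@o
    return np.linalg.solve(A,b).round(1)
print(tri((t,(611,300)),(w,(668,181))),tri((t,(611,300)),(w,(668,181)),(s,(648,372))))
print(tri((t,(611,300)),(s,(648,372))))
```

```text
[ 568.6 -324.4    6.6] [ 568.  -315.3   36.9]
[ 567.7 -318.3   40.3]
```

move_arm --dp '[[-6, -55, 0], [-6, -55, 0], [-6, -55, 0], [-6, -50, -20], [-2, -14, -50], [0, 0, -60], [0, 0, -45], [0, 0, -28], [0, 0, -12], [0, 0, 0]]' --rotation '[[0, 0, -0.055], [0, 0, -0.055], [0, 0, -0.055], [0, 0, -0.054], [0, 0, 0], [0, 0, 0], [0, 0, 0], [0, 0, 0], [0, 0, 0], [0, 0, 0]]' --hand '[0.4, 0.4, 0.4, 0.4, 0.4, 0.4, 0.4, 0.4, 0.4, 0.4]'

```text
clock: 7.75
eef_pos: [479.2, -243.3, 3.2]
eef_rot: [-3.141, 0.002, -0.035]
wrist_force: [-0.0, -0.3, -0.1]
finger_gap: 37.6
finger_force: 0.0
```

move_arm --dp '[[0, 0, 0], [0, 0, 0], [0, 0, 0], [0, 0, 0], [0, 0, 20], [0, 0, 50], [0, 0, 50], [0, 0, 0]]' --rotation '[[0, 0, 0], [0, 0, 0], [0, 0, 0], [0, 0, 0], [0, 0, 0], [0, 0, 0], [0, 0, 0], [0, 0, 0]]' --hand '[0, 0, 0, 0, 0, 0, 0, 0]'

```text
clock: 8.75
eef_pos: [481.1, -244.3, 127.5]
eef_rot: [3.139, -0.006, -0.035]
wrist_force: [0.3, -0.1, -0.6]
finger_gap: 10.5
finger_force: 20.0
```

move_arm --dp '[[2, 50, 20], [2, 55, 10], [2, 55, 0], [2, 55, 0], [2, 55, 0], [2, 37, 0], [0.5, 0, 0], [0, 0, 0]]' --rotation '[[0, 0, 0.037], [0, 0, 0.037], [0, 0, 0.037], [0, 0, 0.037], [0, 0, 0.035], [0, 0, 0.035], [0, 0, 0], [0, 0, 0]]' --hand '[0, 0, 0, 0, 0, 0, 0, 0]'

```text
clock: 9.75
eef_pos: [491.9, 63.0, 153.2]
eef_rot: [-3.142, 0.001, 0.183]
wrist_force: [0.8, -0.1, -0.4]
finger_gap: 10.1
finger_force: 20.0
```

Run:
```python
from h import *
c=snap('wrist'); pickle.dump(c,open('w4.pkl','wb')); save(c,'w4.png',k=1.55); print(c['s']['eef_pos'],c['s']['eef_rot'])
```

```text
[491.86877149  63.01686613 153.16088313] [-3.14157083e+00  1.23777972e-03  1.82537885e-01]
```

View pics/w4.png

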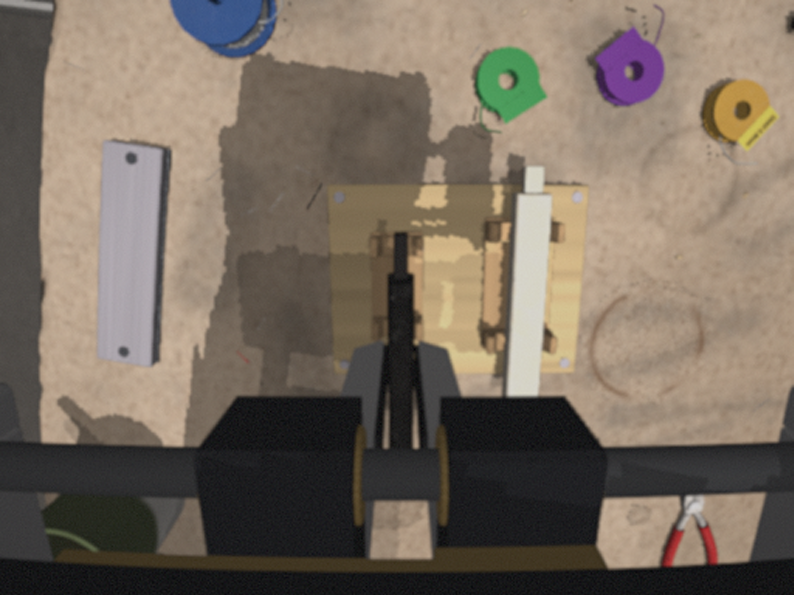

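The held black key is straight, with its tongue tip at (401,232) and tongue root at (401,275). The narrow saddle's far bolster spans columns 371–424, rows 236–258. The white key still lies in place.

Run:
```python
from m import *
c=pickle.load(open('w4.pkl','rb')); tcp=np.array(c['s']['eef_pos'])
f=lambda pts,z: onplane(c,np.array(pts,float)/1.55,z)[:,:2]
a=np.radians(10.46); ux=np.array([np.cos(a),np.sin(a)]); uy=np.array([-ux[1],ux[0]])
L=lambda P,o: np.c_[(P-o)@ux,(P-o)@uy].round(1)
print('key root/tip rel tcp (37,53 expected)',L(f([[401,275]],tcp[2]+12),tcp[:2]),L(f([[401,232],],tcp[2]+12),tcp[:2]),L(f([[401,232],],tcp[2]+4),tcp[:2]))
o=np.array([492.4,64.0])
print('bolster top corners rel target',L(f([[371,236],[424,236]],32),o))
B=f([[329,184],[589,184],[576,373],[334,373]],9); print('board',B.mean(0))
```

```text
key root/tip rel tcp (37,53 expected) [[36.5 -0.3]] [[51.3 -0.3]] [[50.4 -0.3]]
bolster top corners rel target [[ 34.4  17. ]
 [ 34.4 -15.3]]
board [500.19929958  25.43176546]
```

move_arm --dp '[[1, 1.2, -50], [0, 0, -40], [0, 0, -20], [0, 0, -10], [0, 0, -6], [0, 0, 0], [0, 0, 0]]' --rotation '[[0, 0, 0], [0, 0, 0], [0, 0, 0], [0, 0, 0], [0, 0, 0], [0, 0, 0], [0, 0, 0]]' --hand '[0, 0, 0, 0, 0, 0, 0]'

```text
clock: 10.68
eef_pos: [493.5, 64.6, 28.6]
eef_rot: [3.141, -0.001, 0.183]
wrist_force: [-0.4, -0.1, 0.2]
finger_gap: 10.0
finger_force: 20.0
```

move_arm --dp '[[0, 0, -1], [0, 0, 0], [0, 0, 0], [0, 0, 0], [0, 0, 0], [0, 0, 20], [0, 0, 50], [0, 0, 60], [0, 0, 60], [0, 0, 0]]' --rotation '[[0, 0, 0], [0, 0, 0], [0, 0, 0], [0, 0, 0], [0, 0, 0], [0, 0, 0], [0, 0, 0], [0, 0, 0], [0, 0, 0], [0, 0, 0]]' --hand '[0, 0, 0.35, 0.35, 0.35, 0.35, 0.35, 0.6, 0.6, 0.6]'

```text
clock: 11.92
eef_pos: [494.7, 64.8, 221.2]
eef_rot: [3.141, -0.008, 0.183]
wrist_force: [0.5, 0.1, -1.3]
finger_gap: 55.6
finger_force: 0.0
```

Run:
```python
from h import *
c=snap('wrist'); pickle.dump(c,open('w5.pkl','wb')); save(c,'w5.png',k=1.55); print(c['s']['eef_pos'],c['s']['eef_rot'])
```

```text
[494.70482898  64.76512356 221.20533738] [ 3.14061292 -0.00778021  0.18289558]
```

View pics/w5.png

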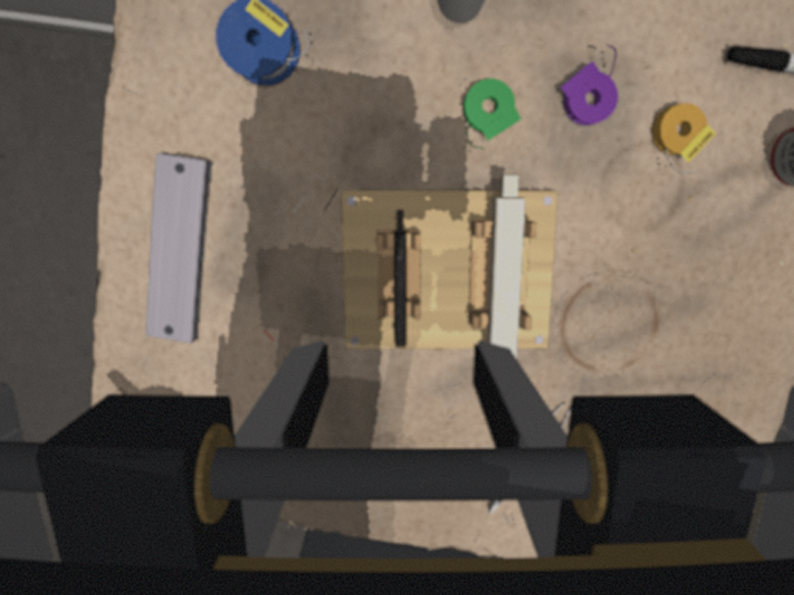

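The black key lies in the narrow saddle at (400,210)–(400,345), and the white key at (507,176)–(505,350) is still in place. The bar is at (178,246).

Run:
```python
from m import *
c=pickle.load(open('w5.pkl','rb')); hsv=cv2.cvtColor(c['image'],cv2.COLOR_RGB2HSV)
b=lambda *v:[int(round(q/1.55)) for q in v]
ir=lambda lo,hi:cv2.inRange(hsv,np.array(lo),np.array(hi))
m=ir((105,8,115),(160,90,255)); cnt=biggest(m,b(135,140,220,350)); print(cv2.boundingRect(cnt)); print('bar',rect(c,cnt,13))
f=lambda pts,z: onplane(c,np.array(pts,float)/1.55,z)[:,:2]
print('holes',f([[179.5,168],[168.5,329.5]],13), 'corners',f([[157,153],[209,158],[195,341],[147,335]],13).round(1))
K=f([[400,210],[400,345]],39); print('bk',K.mean(0),np.linalg.norm(K[0]-K[1]))
B=f([[343,191],[555,191],[547,348],[348,348]],9); print('board',B.mean(0))
```

```text
(95, 100, 38, 120)
bar [477.9 245.8 147.6  38.4   1. ]
holes [[542.86449455 247.45273382]
 [410.77029169 245.52996522]] corners [[551.2 266.2]
 [554.2 225.2]
 [405.  222.4]
 [402.5 263.5]]
bk [492.16242318  64.42180595] 102.62464112565453
board [499.65983389  25.8537007 ]
```

move_arm --dp '[[-4, 45, 0], [-4, 45, 0], [-4, 46, 0], [-3.7, 45, -25], [0, 0, -60], [0, 0, -60], [0, 0, -40], [0, 0, -18], [0, 0, -10], [0, 0, 0]]' --rotation '[[0, 0, -0.042], [0, 0, -0.042], [0, 0, -0.042], [0, 0, -0.04], [0, 0, 0], [0, 0, 0], [0, 0, 0], [0, 0, 0], [0, 0, 0], [0, 0, 0]]' --hand '[0.75, 0.75, 0.75, 0.75, 0.75, 0.75, 0.75, 0.75, 0.75, 0.75]'

```text
clock: 13.22
eef_pos: [477.7, 245.7, 4.2]
eef_rot: [-3.141, -0.0, 0.017]
wrist_force: [0.1, -0.4, -0.7]
finger_gap: 70.7
finger_force: 0.0
```

move_arm --dp '[[0, 0, 0], [0, 0, 0], [0, 0, 0], [0, 0, 0], [0, 0, 10], [0, 0, 30], [0, 0, 50], [0, 0, 0]]' --rotation '[[0, 0, 0], [0, 0, 0], [0, 0, 0], [0, 0, 0], [0, 0, 0], [0, 0, 0], [0, 0, 0], [0, 0, 0]]' --hand '[0, 0, 0, 0, 0, 0, 0, 0]' --newtons 45

```text
clock: 14.22
eef_pos: [479.0, 246.3, 97.6]
eef_rot: [-3.139, -0.006, 0.017]
wrist_force: [0.0, -0.4, -4.0]
finger_gap: 39.6
finger_force: 45.0
```

move_arm --dp '[[2, -10, 30], [2, -20, 20], [2, -25, 0], [2, -25, 0], [3, -25, 0], [3, -25, 0], [2, -25, 0], [2, -25, 0], [2, -25, 0], [2.3, -15.4, 0]]' --rotation '[[0, 0, 0.174], [0, 0, 0.174], [0, 0, 0.174], [0, 0, 0.174], [0, 0, 0.174], [0, 0, 0.174], [0, 0, 0.174], [0, 0, 0.174], [0, 0, 0.174], [0, 0, 0.171]]' --hand '[0, 0, 0, 0, 0, 0, 0, 0, 0, 0]'

```text
clock: 15.48
eef_pos: [499.2, 24.2, 142.8]
eef_rot: [-3.14, -0.0, 1.759]
wrist_force: [-0.2, -0.3, -3.8]
finger_gap: 39.1
finger_force: 45.0
```

move_arm --dp '[[0, 0, 0], [0, 0, 0]]' --rotation '[[0, 0, 0], [0, 0, 0]]' --hand '[0, 0]'

```text
clock: 15.72
eef_pos: [499.4, 25.7, 143.4]
eef_rot: [-3.141, -0.0, 1.75]
wrist_force: [0.1, 0.1, -3.7]
finger_gap: 39.5
finger_force: 45.0
```

Run:
```python
from h import *
c=snap('wrist'); pickle.dump(c,open('w6.pkl','wb')); save(c,'w6.png',k=1.55); print(c['s']['eef_pos'],c['s']['eef_rot'])
```

```text
[499.42659051  25.68613021 143.41291456] [-3.14062790e+00 -3.42677534e-04  1.75017337e+00]
```

View pics/w6.png

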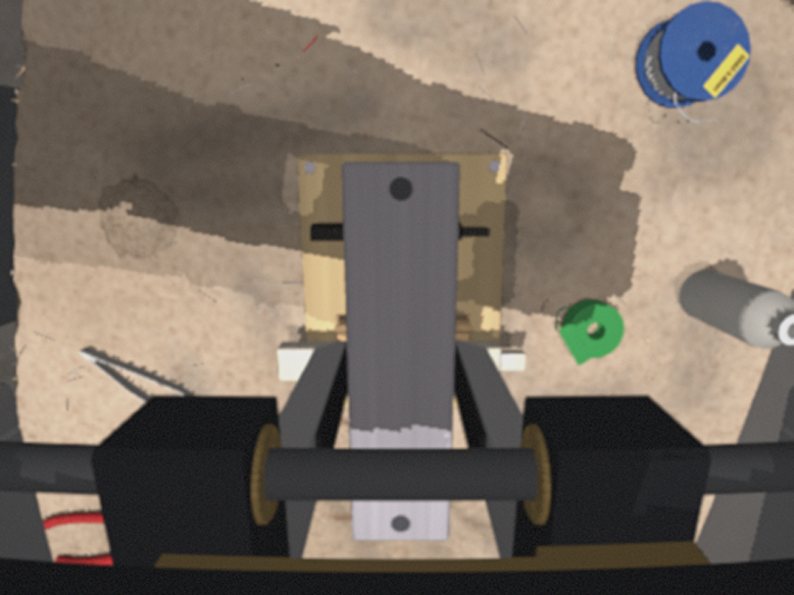

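The bar is held squarely, with holes at (401,188) and (401,523). It sits over the board, between the keys at (400,232) and (400,360).

Run:
```python
from m import *
c=pickle.load(open('w6.pkl','rb')); tcp=np.array(c['s']['eef_pos'])
f=lambda pts,z: onplane(c,np.array(pts,float)/1.55,z)[:,:2]
H=f([[401,188.5],[401,523]],152.5); print('bar centre',H.mean(0),H.mean(0)-tcp[:2],np.degrees(np.arctan2(*(H[0]-H[1])[::-1]))-90,np.linalg.norm(H[0]-H[1]))
```

```text
bar centre [499.34792978  25.70780798] [-0.07866073  0.02167777] 10.323670761005587 131.93490429547617
```

move_arm --dp '[[0, 0, -35], [0, 0, -30], [0, 0, -20], [0, 0, -9], [0, 0, -4], [0, 0, -2], [0, 0, 0], [0, 0, 0]]' --rotation '[[0, 0, 0], [0, 0, 0], [0, 0, 0], [0, 0, 0], [0, 0, 0], [0, 0, 0], [0, 0, 0], [0, 0, 0]]' --hand '[0, 0, 0, 0, 0, 0, 0, 0]'

```text
clock: 16.77
eef_pos: [500.0, 25.2, 44.4]
eef_rot: [3.141, 0.0, 1.754]
wrist_force: [0.4, 0.4, -3.4]
finger_gap: 39.1
finger_force: 45.0
```

move_arm --dp '[[0, 0, -1], [0, 0, -0.7], [0, 0, 0]]' --rotation '[[0, 0, 0], [0, 0, 0], [0, 0, 0]]' --hand '[0, 0, 0]'

```text
clock: 17.15
eef_pos: [500.0, 25.2, 43.3]
eef_rot: [3.141, 0.0, 1.754]
wrist_force: [-5.2, -0.1, 11.1]
finger_gap: 39.4
finger_force: 45.0
```

Contact is made, so I release and rise.

move_arm --dp '[[0, 0, 0.3], [0, 0, 0], [0, 0, 0], [0, 0, 0], [0, 0, 0], [0, 0, 15], [0, 0, 40], [0, 0, 60], [0, 0, 60], [0, 0, 0]]' --rotation '[[0, 0, 0], [0, 0, 0], [0, 0, 0], [0, 0, 0], [0, 0, 0], [0, 0, 0], [0, 0, 0], [0, 0, 0], [0, 0, 0], [0, 0, 0]]' --hand '[0, 0.7, 0.7, 0.7, 0.7, 0.7, 0.7, 0.7, 0.7, 0.7]'

```text
clock: 18.4
eef_pos: [501.3, 25.2, 222.9]
eef_rot: [3.133, 0.002, 1.754]
wrist_force: [0.4, -1.0, -0.3]
finger_gap: 65.9
finger_force: 0.0
```

Run:
```python
from h import *
c=snap('wrist'); pickle.dump(c,open('w7.pkl','wb')); save(c,'w7.png',k=1.55); print(c['s']['eef_pos'],c['s']['eef_rot'])
```

```text
[501.27959682  25.22410818 222.90888151] [3.13296746e+00 1.79769156e-03 1.75382849e+00]
```

View pics/w7.png

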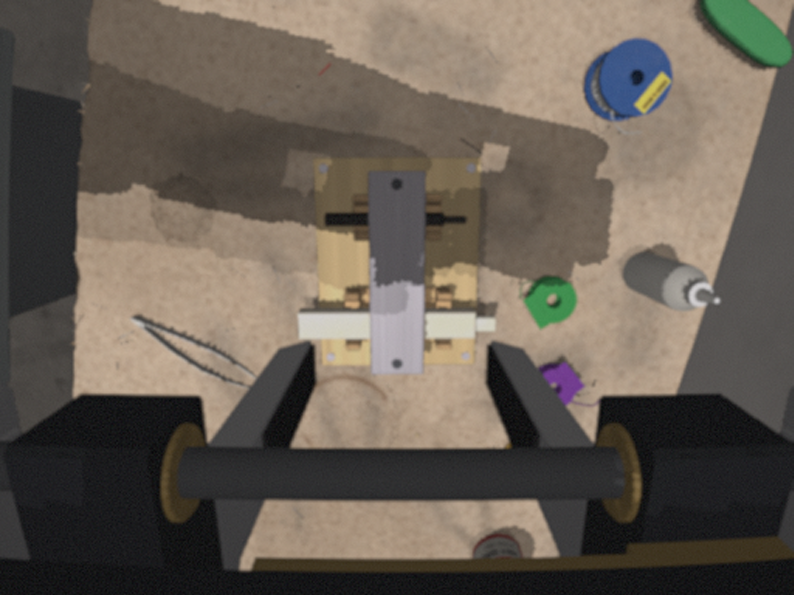

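The bar lies square across both keys, from (396,172) to (397,372). The blue reel's hole is at (637,77), the green reel is at (552,301) and the bottle nozzle is at (706,295).

Run:
```python
from m import *
W={k:pickle.load(open(f'w{k}.pkl','rb')) for k in '1567'}
f=lambda k,pts,z: onplane(W[k],np.array(pts,float)/1.55,z)[:,:2].round(1)
print('L',f('1',[[112,94]],32),f('5',[[253,37]],32),f('6',[[706,51]],32),f('7',[[637,77]],32))
print('S',f('1',[[475,93]],14),f('5',[[684.5,128]],14))
c=W['7']; H=f('7',[[396.5,184],[397,364]],52); print('bar',H.mean(0),np.degrees(np.arctan2(*(H[0]-H[1])[::-1]))-90)
```

```text
L [[641.7 196.7]] [[642.2 196.8]] [[643.2 196.9]] [[643.7 197.2]]
S [[ 642.4 -130. ]] [[ 644.3 -129.7]]
bar [499.85  24.85] 10.563891685764077
```

move_arm --dp '[[35, 43, 0], [36, 43, 0], [36, 43, 0], [35.7, 42.8, 0], [0, 0, -60], [0, 0, -60], [0, 0, -50], [0, 0, -25], [0, 0, -12.5], [0, 0, 0]]' --rotation '[[0, 0, 0], [0, 0, 0], [0, 0, 0], [0, 0, 0], [0, 0, 0], [0, 0, 0], [0, 0, 0], [0, 0, 0], [0, 0, 0], [0, 0, 0]]' --hand '[0.85, 0.85, 0.85, 0.85, 0.85, 0.85, 0.85, 0.85, 0.85, 0.85]'

```text
clock: 19.7
eef_pos: [642.0, 196.9, 9.4]
eef_rot: [-3.14, 0.0, 1.754]
wrist_force: [0.5, 0.2, 0.0]
finger_gap: 79.9
finger_force: 0.0
```

move_arm --dp '[[0, 0, 0], [0, 0, 0], [0, 0, 0], [0, 0, 0], [0, 0, 0]]' --rotation '[[0, 0, 0], [0, 0, 0], [0, 0, 0], [0, 0, 0], [0, 0, 0]]' --hand '[0.3, 0.3, 0.3, 0.3, 0.3]' --newtons 40

```text
clock: 20.32
eef_pos: [643.0, 197.2, 10.7]
eef_rot: [3.14, -0.0, 1.754]
wrist_force: [3.9, 1.4, 3.5]
finger_gap: 49.6
finger_force: 40.0
```

Run:
```python
from h import *
c=snap('wrist'); pickle.dump(c,open('w8.pkl','wb')); s=snap('scene')
w=c['image'][150:384,100:412]; v=s['image'][150:290,150:400]
w=cv2.resize(w,(800,int(234*800/312)))[:600]; 
a=cv2.resize(c['image'][:,:],(400,300)); b=cv2.resize(s['image'][160:250,150:270],(400,300),interpolation=cv2.INTER_CUBIC)
cv2.imwrite('pics/w8.png',np.vstack([cv2.resize(np.hstack([a,b]),(800,300)),])[:,:,::-1])
```

```text
(no output)
```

View pics/w8.png

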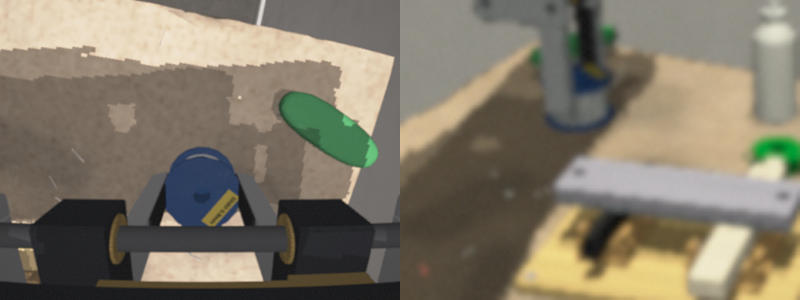

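The left panel shows the blue reel between the fingers, with its hole at about (202,197). The right panel shows it upright in the gripper. The gap is 49.6 mm instead of 54, so I check the centring.

Run:
```python
from m import *
c=pickle.load(open('w8.pkl','rb')); tcp=np.array(c['s']['eef_pos']); y=c['s']['eef_rot'][2]
h=onplane(c,[[202*1.28,197*1.28]],32)[0,:2]; hsv=cv2.cvtColor(c['image'],cv2.COLOR_RGB2HSV)
d=h-tcp[:2]; ux=np.array([np.cos(y),np.sin(y)]); print('hole',h,'tool x off',d@ux,'tool y', d@np.array([ux[1],-ux[0]]))
m=cv2.inRange(hsv,np.array([100,120,20]),np.array([125,255,255])); m[:180]=0
r,q=np.where(m); print('front rim', onplane(c,[[q[r==r.min()].mean(),r.min()]],30)[0], r.min(),r.max(),q.min(),q.max())
for z in (4,30): 
    L=onplane(c,[[258,150*1.28],[258,157*1.28]],z)[:,:2]-tcp[:2]; print(z,L@ux)
```

```text
hole [643.23949335 194.94022066] tool x off -2.224397165195251 tool y -0.2118895557665368
front rim [634.15176135 228.15696323  30.        ] 189 288 211 305
4 [24.35207474 18.77619886]
30 [30.49979419 25.7012584 ]
```

move_arm --dp '[[0, 0, 5], [0, 0, 15], [0, 0, 30], [0, 0, 40], [0, 0, 40], [0, 0, 0]]' --rotation '[[0, 0, 0], [0, 0, 0], [0, 0, 0], [0, 0, 0], [0, 0, 0], [0, 0, 0]]' --hand '[0.3, 0.3, 0.3, 0.3, 0.3, 0.3]'

```text
clock: 21.18
eef_pos: [643.5, 197.4, 143.7]
eef_rot: [3.136, -0.0, 1.754]
wrist_force: [0.2, -0.0, -6.3]
finger_gap: 49.2
finger_force: 40.0
```

move_arm --dp '[[-10, -15, 0], [-20, -31, 0], [-20, -31, 0], [-20, -31, 0], [-20, -31, 0], [-20, -31, 0], [-15, -25, 0], [-10.8, -15, 0], [0, 0, 0], [0, 0, 0]]' --rotation '[[0, 0, 0], [0, 0, 0], [0, 0, 0], [0, 0, 0], [0, 0, 0], [0, 0, 0], [0, 0, 0], [0, 0, 0], [0, 0, 0], [0, 0, 0]]' --hand '[0.3, 0.3, 0.3, 0.3, 0.3, 0.3, 0.3, 0.3, 0.3, 0.3]'

```text
clock: 22.42
eef_pos: [506.9, -12.4, 139.7]
eef_rot: [-3.141, -0.0, 1.754]
wrist_force: [0.9, 0.0, -5.7]
finger_gap: 49.5
finger_force: 40.0
```

Run:
```python
from h import *
c=snap('wrist'); pickle.dump(c,open('w9.pkl','wb')); s=snap('scene'); pickle.dump(s,open('s9.pkl','wb'))
a=cv2.resize(c['image'][:,:],(400,300)); b=cv2.resize(s['image'][120:270,150:350],(400,300),interpolation=cv2.INTER_CUBIC)
cv2.imwrite('pics/w9.png',np.hstack([a,b])[:,:,::-1]); print(c['s']['eef_pos'])
```

```text
[506.85543978 -12.43428759 139.73693137]
```

View pics/w9.png

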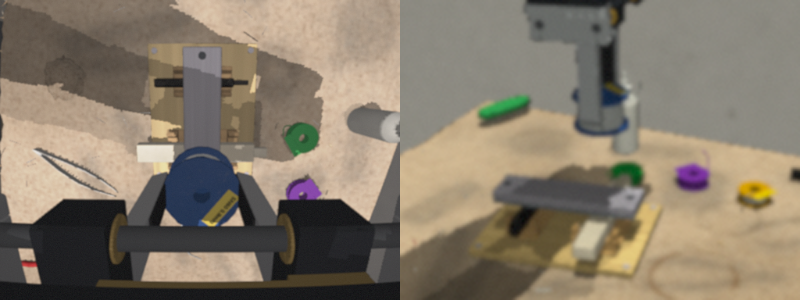

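The reel hangs upright above the white key's end of the bar, with the bar and keys undisturbed. I lower it gently.

move_arm --dp '[[0, 0, -25], [0, 0, -25], [0, 0, -15], [0, 0, -7], [0, 0, -3], [0, 0, 0], [0, 0, 0]]' --rotation '[[0, 0, 0], [0, 0, 0], [0, 0, 0], [0, 0, 0], [0, 0, 0], [0, 0, 0], [0, 0, 0]]' --hand '[0.3, 0.3, 0.3, 0.3, 0.3, 0.3, 0.3]'

```text
clock: 23.4
eef_pos: [507.0, -13.0, 65.6]
eef_rot: [3.141, 0.0, 1.754]
wrist_force: [-0.3, 0.3, -4.8]
finger_gap: 49.3
finger_force: 40.0
```

move_arm --dp '[[0, 0, -1], [0, 0, 0], [0, 0, -0.5], [0, 0, 0]]' --rotation '[[0, 0, 0], [0, 0, 0], [0, 0, 0], [0, 0, 0]]' --hand '[0.3, 0.3, 0.3, 0.3]'

```text
clock: 23.9
eef_pos: [506.7, -13.0, 63.5]
eef_rot: [-3.142, -0.0, 1.754]
wrist_force: [0.3, -0.9, -6.1]
finger_gap: 49.6
finger_force: 40.0
```

move_arm --dp '[[0, 0, -0.5], [0, 0, 0]]' --rotation '[[0, 0, 0], [0, 0, 0]]' --hand '[0.3, 0.3]'

```text
clock: 24.15
eef_pos: [506.6, -13.0, 63.0]
eef_rot: [-3.141, -0.0, 1.754]
wrist_force: [-0.9, -0.7, -5.9]
finger_gap: 49.3
finger_force: 40.0
```

move_arm --dp '[[0, 0, -0.4], [0, 0, 0]]' --rotation '[[0, 0, 0], [0, 0, 0]]' --hand '[0.3, 0.3]'

```text
clock: 24.4
eef_pos: [506.7, -12.8, 62.8]
eef_rot: [3.142, -0.0, 1.754]
wrist_force: [-0.8, 1.4, -2.5]
finger_gap: 49.4
finger_force: 40.0
```

move_arm --dp '[[0, 0, -0.3], [0, 0, 0]]' --rotation '[[0, 0, 0], [0, 0, 0]]' --hand '[0.3, 0.3]' --newtons 20

```text
clock: 24.65
eef_pos: [506.7, -12.9, 62.7]
eef_rot: [3.141, -0.0, 1.754]
wrist_force: [-3.2, 2.0, 2.2]
finger_gap: 50.4
finger_force: 20.0
```

move_arm --dp '[[0, 0, 0], [0, 0, 0], [0, 0, 0], [0, 0, 0], [0, 0, 0], [0, 0, 15], [0, 0, 40], [0, 0, 50], [0, 0, 40], [0, 0, 0]]' --rotation '[[0, 0, 0], [0, 0, 0], [0, 0, 0], [0, 0, 0], [0, 0, 0], [0, 0, 0], [0, 0, 0], [0, 0, 0], [0, 0, 0], [0, 0, 0]]' --hand '[0.58, 0.65, 0.75, 0.8, 0.8, 0.8, 0.8, 0.8, 0.8, 0.8]'

```text
clock: 25.9
eef_pos: [507.8, -13.0, 211.2]
eef_rot: [3.136, 0.002, 1.754]
wrist_force: [0.0, 0.1, 0.1]
finger_gap: 75.2
finger_force: 0.0
```

Run:
```python
from h import *
c=snap('wrist'); pickle.dump(c,open('w10.pkl','wb')); s=snap('top'); pickle.dump(s,open('t10.pkl','wb'))
a=cv2.resize(c['image'],(512,384)); b=cv2.resize(s['image'][130:280,120:350],(589,384),interpolation=cv2.INTER_CUBIC)[:,:288] 
b=cv2.resize(s['image'][140:270,200:330],(288,288),interpolation=cv2.INTER_CUBIC); b=np.vstack([b,np.zeros((96,288,3),np.uint8)])
cv2.imwrite('pics/w10.png',np.hstack([a,b])[:,:,::-1]); print(c['s']['eef_pos'])
```

```text
[507.7697162  -13.04768067 211.20877407]
```

View pics/w10.png

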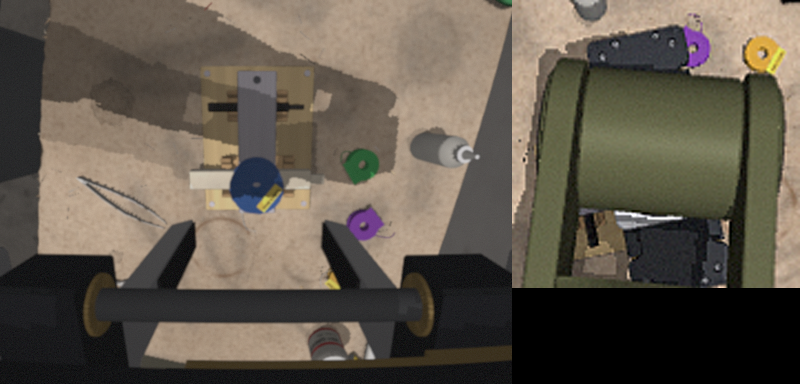

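The large reel stands on the bar above the white key, with its hole at (256,184). Next I go over the yellow reel and measure its outline numerically.

move_arm --dp '[[20, -16, 0], [35, -30, 0], [35, -30, 0], [30, -26, 0], [16.7, -15, -20], [0, 0, -37], [0, 0, 0], [0, 0, 0]]' --rotation '[[0, 0, 0], [0, 0, 0], [0, 0, 0], [0, 0, 0], [0, 0, 0], [0, 0, 0], [0, 0, 0], [0, 0, 0]]' --hand '[0.8, 0.8, 0.8, 0.8, 0.8, 0.8, 0.8, 0.8]'

```text
clock: 27.0
eef_pos: [643.5, -129.9, 151.3]
eef_rot: [3.141, 0.0, 1.754]
wrist_force: [0.5, -0.3, 0.8]
finger_gap: 75.5
finger_force: 0.0
```

Run:
```python
from m import *
c=pickle.load(open('w10.pkl','rb')); print('large hole',onplane(c,[[256,184]],84))
c=snap('wrist'); pickle.dump(c,open('w11.pkl','wb')); hsv=cv2.cvtColor(c['image'],cv2.COLOR_RGB2HSV); print(c['s']['eef_pos'])
m=cv2.inRange(hsv,np.array([13,140,60]),np.array([32,255,255]))
n,l,st,ce=cv2.connectedComponentsWithStats(m)
for i in range(1,n):
    if st[i,4]>60: print(st[i],ce[i].round(1))
```

```text
large hole [[505.305275    -9.71833143  84.        ]]
[ 643.54349313 -129.86073442  151.34717004]
[106  13  29  40 345] [119.5  31.9]
[238 166  40  42 942] [258.4 184.6]
```

Run:
```python
from m import *
c=pickle.load(open('w11.pkl','rb')); hsv=cv2.cvtColor(c['image'],cv2.COLOR_RGB2HSV); tcp=c['s']['eef_pos']
m=cv2.inRange(hsv,np.array([13,140,60]),np.array([32,255,255]))
cnt=biggest(m,(230,160,290,215)); P=onplane(c,cnt.reshape(-1,2),14)[:,:2]
(x,y),r=cv2.minEnclosingCircle(P.astype(np.float32)); print('encl',x,y,r)
lab=cv2.inRange(hsv,np.array([25,140,150]),np.array([32,255,255])); 
o=np.array([643.,-130.])
for it in range(20):
    d=P-o; rr=np.linalg.norm(d,axis=1); k=rr<np.percentile(rr,75); A=np.c_[2*P[k],np.ones(k.sum())]; s=np.linalg.lstsq(A,(P[k]**2).sum(1),rcond=None)[0]; o=s[:2]
print('circle',o,np.sqrt(s[2]+o@o))
d=P-o; th=np.degrees(np.arctan2(d[:,1],d[:,0])); rr=np.linalg.norm(d,axis=1)
for a in range(-180,180,20): 
    k=(th>=a)&(th<a+20); print(a+10,rr[k].mean().round(1) if k.any() else None,end='; ')
im=cv2.resize(c['image'][150:225,215:315],None,fx=6,fy=6,interpolation=cv2.INTER_CUBIC); cv2.imwrite('pics/y.png',im[:,:,::-1])
g=hsv[160:212,232:286]
ys,xs=np.where((m[160:212,232:286]==0)&(np.hypot(*(np.indices(g.shape[:2])-np.array([25,26])[:,None,None]))<10)); print('\nhole',xs.mean()+232,ys.mean()+160,len(xs)); print(onplane(c,[[xs.mean()+232,ys.mean()+160]],14))
```

```text
encl 643.6851806640625 -130.94036865234375 21.600982666015625
circle [ 643.61818126 -128.17925976] 17.962154292629528
-170 18.0; -150 20.2; -130 20.0; -110 20.3; -90 20.3; -70 17.7; -50 18.4; -30 18.3; -10 17.4; 10 17.6; 30 17.2; 50 18.0; 70 18.3; 90 18.5; 110 18.6; 130 18.1; 150 17.4; 170 16.9; 
hole 259.1981981981982 183.25225225225225 111
[[ 643.72250338 -127.23367262   14.        ]]
```

move_arm --dp '[[0, 1.5, 0], [0, 0, 0], [0, 0, -20], [0, 0, -30], [0, 0, -45], [0, 0, -30], [0, 0, -15], [0, 0, -7], [0, 0, 0]]' --rotation '[[0, 0, -0.175], [0, 0, -0.175], [0, 0, -0.175], [0, 0, -0.175], [0, 0, 0], [0, 0, 0], [0, 0, 0], [0, 0, 0], [0, 0, 0]]' --hand '[0.65, 0.65, 0.65, 0.65, 0.65, 0.65, 0.65, 0.65, 0.65]'

```text
clock: 28.18
eef_pos: [643.9, -128.5, 4.3]
eef_rot: [3.14, -0.0, 1.054]
wrist_force: [-0.2, 0.7, 0.6]
finger_gap: 61.1
finger_force: 0.0
```

move_arm --dp '[[0, 0, 0], [0, 0, 0], [0, 0, 0], [0, 0, 0], [0, 0, 5], [0, 0, 15], [0, 0, 40], [0, 0, 0]]' --rotation '[[0, 0, 0], [0, 0, 0], [0, 0, 0], [0, 0, 0], [0, 0, 0], [0, 0, 0], [0, 0, 0], [0, 0, 0]]' --hand '[0.1, 0.1, 0.1, 0.1, 0.1, 0.1, 0.1, 0.1]' --newtons 30

```text
clock: 29.18
eef_pos: [645.0, -128.9, 67.2]
eef_rot: [3.136, -0.002, 1.054]
wrist_force: [-0.8, -0.3, -3.3]
finger_gap: 33.6
finger_force: 30.0
```

move_arm --dp '[[0, 0, 40], [-5, 8, 45], [-20, 26, 5], [-25, 32, 0], [-25, 32, 0], [-25, 32, 0], [-25, 32, 0], [-16, 20.8, 0], [-10, 10, 0], [0, 0, 0]]' --rotation '[[0, 0, 0], [0, 0, 0.1], [0, 0, 0.1], [0, 0, 0.1], [0, 0, 0.1], [0, 0, 0.1], [0, 0, 0.1], [0, 0, 0.1], [0, 0, 0], [0, 0, 0]]' --hand '[0.1, 0.1, 0.1, 0.1, 0.1, 0.1, 0.1, 0.1, 0.1, 0.1]'

```text
clock: 30.42
eef_pos: [492.2, 64.5, 153.2]
eef_rot: [-3.141, 0.0, 1.752]
wrist_force: [0.5, 0.5, -3.1]
finger_gap: 33.6
finger_force: 30.0
```

Run:
```python
from m import *
c=snap('wrist'); pickle.dump(c,open('w12.pkl','wb')); hsv=cv2.cvtColor(c['image'],cv2.COLOR_RGB2HSV); tcp=c['s']['eef_pos']; print(tcp)
m=cv2.inRange(hsv,np.array([13,140,40]),np.array([32,255,255])); m[:,:180]=0; m[:,340:]=0
cnt=biggest(m,(180,100,340,300)); P=onplane(c,cnt.reshape(-1,2),tcp[2]-3.5+14)[:,:2]; print(cv2.boundingRect(cnt),cv2.contourArea(cnt))
(x,y),r=cv2.minEnclosingCircle(P.astype(np.float32)); print('small encl rel tcp',x-tcp[0],y-tcp[1],r)
t=snap('top'); s=snap('scene'); pickle.dump((t,s),open('ts12.pkl','wb'))
b1=cv2.resize(c['image'],(400,300)); b2=cv2.resize(s['image'][120:270,150:350],(400,300),interpolation=cv2.INTER_CUBIC)
cv2.imwrite('pics/w12.png',np.hstack([b1,b2])[:,:,::-1])
for n,q in (('scene',s),('top',t)):
    h=cv2.cvtColor(q['image'],cv2.COLOR_RGB2HSV); k=cv2.inRange(h,np.array([95,120,30]),np.array([125,255,255])); k=k.copy(); k[:,:150]=0; k[:,330:]=0
    cn=biggest(k,(150,100,330,300)); print(n,cv2.boundingRect(cn),cv2.contourArea(cn))
```

```text
[492.15290812  64.47396667 153.2039308 ]
(228, 204, 61, 70) 3304.0
small encl rel tcp 0.17942830579806923 -1.3197193830259124 23.302480697631836
scene (239, 198, 26, 12) 167.5
top (254, 209, 24, 24) 333.0
```

Run:
```python
from m import *
t,s=pickle.load(open('ts12.pkl','rb'))
h=cv2.cvtColor(t['image'],cv2.COLOR_RGB2HSV); k=cv2.inRange(h,np.array([95,120,30]),np.array([125,255,255]))
cn=biggest(k,(150,100,330,300)); hull=cv2.convexHull(cn); P=onplane(t,hull.reshape(-1,2),84)[:,:2].astype(np.float32); print(cv2.minEnclosingCircle(P),P.mean(0))
wb=[(i,onplane(t,np.array([[i]],float).reshape(1,2),39)[0,:2]) for i in ()]
# white key ends in top view for the same bias
m=cv2.inRange(h,np.array([0,0,140]),np.array([179,45,255])); n,l,st,ce=cv2.connectedComponentsWithStats(m[150:290,200:320].copy())
for i in range(1,n):
    if st[i,4]>25: print(st[i][:5],onplane(t,[ce[i]+[200,150]],39)[0])
h=cv2.cvtColor(s['image'],cv2.COLOR_RGB2HSV); k=cv2.inRange(h,np.array([95,120,30]),np.array([125,255,255])); k[190:197]=k[190:197]
n,l,st,ce=cv2.connectedComponentsWithStats(k[180:260,200:300].copy())
for i in range(1,n):
    if st[i,4]>20: print('scene',st[i],onplane(s,[ce[i]+[200,180]],84)[0])
```

```text
((505.76422119140625, -13.97424602508545), 26.538179397583008) [503.78082 -13.08482]
[ 57  39  11  19 132] [557.79972205  -6.13709186  39.        ]
[74 60  9 18 72] [512.59353862 -44.82885318  39.        ]
[ 65  82  12  23 186] [456.20908509 -25.04341676  39.        ]
scene [ 39  18  26  12 196] [499.24463641 -11.20925774  84.        ]
scene [41 39 17  5 23] [438.4617787  -40.91689359  84.        ]
```

move_arm --dp '[[0, 0.5, -25], [0, 0, -30], [0, 0, -20], [0, 0, -12], [0, 0, -6], [0, 0, -2], [0, 0, 0], [0, 0, 0]]' --rotation '[[0, 0, 0], [0, 0, 0], [0, 0, 0], [0, 0, 0], [0, 0, 0], [0, 0, 0], [0, 0, 0], [0, 0, 0]]' --hand '[0.1, 0.1, 0.1, 0.1, 0.1, 0.1, 0.1, 0.1]'

```text
clock: 31.58
eef_pos: [492.6, 64.9, 58.8]
eef_rot: [3.141, 0.0, 1.754]
wrist_force: [-0.8, 0.3, -3.3]
finger_gap: 33.3
finger_force: 30.0
```

move_arm --dp '[[0, 0, -1], [0, 0, 0], [0, 0, -0.5], [0, 0, 0]]' --rotation '[[0, 0, 0], [0, 0, 0], [0, 0, 0], [0, 0, 0]]' --hand '[0.1, 0.1, 0.1, 0.1]'

```text
clock: 32.08
eef_pos: [492.4, 64.8, 56.8]
eef_rot: [-3.142, -0.0, 1.754]
wrist_force: [-1.1, 0.6, -2.9]
finger_gap: 33.4
finger_force: 30.0
```

move_arm --dp '[[0, 0, -0.5], [0, 0, 0]]' --rotation '[[0, 0, 0], [0, 0, 0]]' --hand '[0.1, 0.1]'

```text
clock: 32.33
eef_pos: [492.3, 64.8, 56.3]
eef_rot: [-3.141, -0.0, 1.754]
wrist_force: [0.4, -0.1, -3.4]
finger_gap: 33.8
finger_force: 30.0
```

move_arm --dp '[[0, 0, -0.3], [0, 0, 0]]' --rotation '[[0, 0, 0], [0, 0, 0]]' --hand '[0.1, 0.1]'

```text
clock: 32.58
eef_pos: [492.4, 64.9, 56.0]
eef_rot: [-3.142, -0.0, 1.754]
wrist_force: [-0.2, 0.1, -3.3]
finger_gap: 33.6
finger_force: 30.0
```

move_arm --dp '[[0, 0, -0.4], [0, 0, 0]]' --rotation '[[0, 0, 0], [0, 0, 0]]' --hand '[0.1, 0.1]'

```text
clock: 32.83
eef_pos: [492.4, 64.9, 55.8]
eef_rot: [3.141, -0.0, 1.754]
wrist_force: [-2.1, 1.3, 0.3]
finger_gap: 33.3
finger_force: 30.0
```

move_arm --dp '[[0, 0, -0.3], [0, 0, 0]]' --rotation '[[0, 0, 0], [0, 0, 0]]' --hand '[0.1, 0.1]'

```text
clock: 33.08
eef_pos: [492.4, 64.9, 55.7]
eef_rot: [3.141, -0.0, 1.754]
wrist_force: [-4.4, 0.5, 5.2]
finger_gap: 33.9
finger_force: 30.0
```

move_arm --dp '[[0, 0, 0], [0, 0, 0], [0, 0, 0], [0, 0, 0], [0, 0, 15], [0, 0, 40], [0, 0, 50], [0, 0, 40], [0, 0, 0], [0, 0, 0]]' --rotation '[[0, 0, 0], [0, 0, 0], [0, 0, 0], [0, 0, 0], [0, 0, 0], [0, 0, 0], [0, 0, 0], [0, 0, 0], [0, 0, 0], [0, 0, 0]]' --hand '[0.42, 0.5, 0.6, 0.6, 0.6, 0.6, 0.6, 0.6, 0.6, 0.6]'

```text
clock: 34.33
eef_pos: [492.0, 64.8, 200.1]
eef_rot: [-3.141, -0.0, 1.754]
wrist_force: [0.0, -0.9, 0.6]
finger_gap: 56.4
finger_force: 0.0
```

move_arm --dp '[[-10, -55, 0], [-10, -55, 0], [-10, -55, 0], [-10, -55, 0], [0, 0, 0], [0, 0, 0]]' --rotation '[[0, 0, 0], [0, 0, 0], [0, 0, 0], [0, 0, 0], [0, 0, 0], [0, 0, 0]]' --hand '[0.6, 0.6, 0.6, 0.6, 0.6, 0.6]'

```text
clock: 35.08
eef_pos: [452.1, -154.8, 199.5]
eef_rot: [-3.14, -0.001, 1.753]
wrist_force: [0.1, 0.9, 0.7]
finger_gap: 55.9
finger_force: 0.0
```

Run:
```python
from m import *
c=snap('wrist'); t=snap('top'); s=snap('scene'); pickle.dump((c,t,s),open('end.pkl','wb'))
a=cv2.resize(c['image'],(400,300)); b=cv2.resize(s['image'][170:290,170:330],(400,300),interpolation=cv2.INTER_CUBIC); d=cv2.resize(t['image'][170:270,180:313],(400,300),interpolation=cv2.INTER_CUBIC)
cv2.imwrite('pics/end.png',np.vstack([np.hstack([a,b]),np.hstack([d,0*d])])[:,:,::-1])
h=cv2.cvtColor(t['image'],cv2.COLOR_RGB2HSV)
for n,lo,hi,z in (('L',(95,120,30),(125,255,255),84),('S',(15,170,100),(32,255,255),66)):
    k=cv2.inRange(h,np.array(lo),np.array(hi)); cn=biggest(k,(200,180,310,270)); P=onplane(t,cn.reshape(-1,2),z)[:,:2].astype(np.float32); print(n,cv2.minEnclosingCircle(P))
```

```text
L ((506.2121276855469, -14.524035453796387), 26.576274871826172)
S ((492.2447814941406, 63.843238830566406), 18.449996948242188)
```

View pics/end.png

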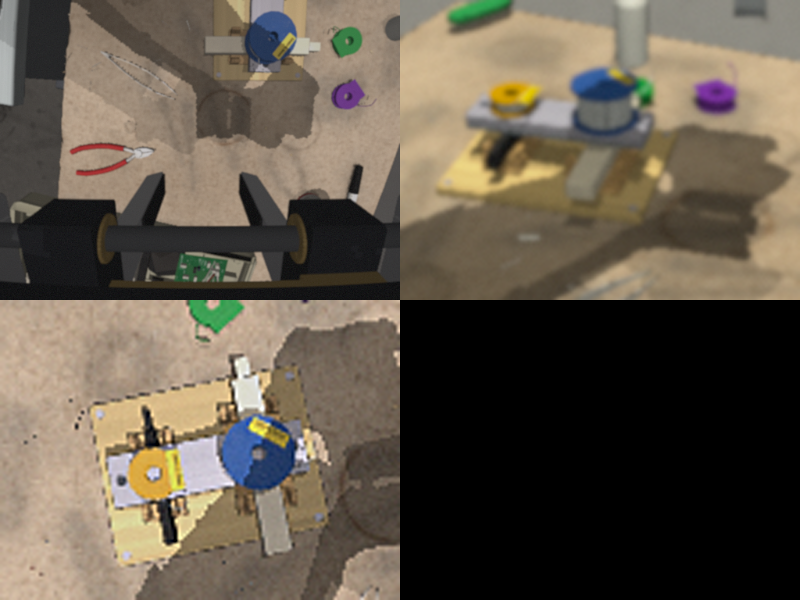

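The blue reel at (258,453) in the top crop stands over the white key, and the yellow reel at (153,473) over the black key. The bar is square across both and everything is upright, with both reels within 1 mm of the intended points.

```bash
python3 -c "
from cell import manip
print(manip.sign_off())"
```

```text
the job is handed in; nothing more can be done
None
```

I handed the job in at about 35 s on the clock: both keys are in their saddles, the bar lies square across them, and in the last top-camera check each reel is within about 1 mm of its key's saddle centre. The sign-off gave no verdict.

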